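# Turn the fan heater down and set its thermostat at the click

### The job

The bedroom is warm enough now, so turn the fan heater down. Click its heat selector back to the lowest heat, the mark with a single dot, and turn its thermostat knob back from high, anticlockwise, until you feel it drop into the click at the room's temperature; leave each knob settled in its stop. Leave the other things on the table where they are.

Things in the scene. Friction and masses are not known exactly. Their poses are not given: they have to be found in the camera images.
- heater: fan heater, off-white box 250 wide (y), 135 deep (x), 240 high, firm on the table; origin under its centre, +x its louvred outlet, z up. On its flat top, 12 mm behind the middle, two black wing knobs with vertical axes: the smaller, the heat selector, 66 mm to +y; the larger, the thermostat, 66 mm to -y. Amber pilot lamp, 15 across, 40 mm in front of the middle
- selector_grip (a point): point on the heat selector's axis, 26 mm above the heater's top; z up, x along the wing towards the pointer end (white line). The wing is 36 mm long, 13 thick, and spans from 4 to 32 mm above the heater's top, over a round skirt 44 mm across whose top is at 5 mm
- selector (a joint): turn of the heat selector in rad, growing clockwise seen from above. Four click stops 40 degrees apart: 0 off (small ring), 0.698 lowest heat (one dot), 1.396 (two dots), 2.094 highest (three dots). It starts in the two- or three-dot stop. About 0.2 Nm takes it over a click; let go, it springs to the nearest stop
- thermostat_grip (a point): point on the thermostat knob's axis, 26 mm above the heater's top; z up, x along the wing towards the pointer end (white line). The wing is 42 mm long, 13 thick, and spans from 4 to 32 mm above the heater's top, over a round skirt 50 mm across whose top is at 5 mm
- thermostat (a joint): thermostat knob in rad, growing clockwise from above, 0 low to 4.2 high; starts at 3.8 to 4.15. Drags evenly, 0.1 Nm. The click lies unknown in 2.3 to 3.35: turned back, from 0.2 rad before it the drag gives way and the knob pulls ahead with 0.2 to 0.3 Nm; at the click it balances; then it resists with 0.2 to 0.35 Nm and after 0.12 rad slips out. Let go within 0.08 rad of the click, it springs in
- pilot (a joint): lit lens of the pilot lamp, carried by the thermostat's spring contact pin; how far it has sunk, in m: 0 to 0.0015 lit, standing proud, with the thermostat above the click; about 0.005 out of sight, with the pin in the notch of the click; about 0.0015 to 0.002, also dark, with the thermostat turned on below the click
- remote: white remote control lying beside the heater, 150 x 42 x 18; origin under its centre. A bystander
- case: dark brown spectacle case lying beside the heater, 158 x 62 x 36; origin under its centre. A bystander
- mug: white mug, 80 across, 92 high; origin under its centre. A bystander
- phone: black phone lying flat, 147 x 71 x 9; origin under its centre. A bystander
- bottle: dark red drinking bottle with a black cap, standing, 72 across, 225 high; origin under its centre. A bystander
- paperback: dark paperback book lying flat, 132 x 200 x 30; origin under its centre. A bystander
- clock: black alarm clock, 50 deep, 130 wide, 75 high; origin under its centre. A bystander

How it is judged (in metres and radians):
At the end, for the whole second after the job is handed in: the heat selector rests in the one-dot stop (0.698, within 0.12 rad) and the thermostat rests in its click (its pin, and with it the pilot lens, sunk more than 3 mm) (value of joint selector between 0.58 and 0.82 rad and value of joint pilot above 0.003 m); the robot touches nothing.
It fails at once if one of the other things on the table is pushed more than 3 cm from its place (distance of any of remote, case, mug, phone, bottle, paperback, clock from where it was at the start of the episode above 0.03 m).
It also fails if it takes over 67 s, if anything falls off the work surface, if the arm or the gripper's body presses on something with over 40 N, if the wrist force passes 120 N, or if a joint passes its speed limit or range.

### The arm

A 6-joint arm with a two-finger parallel gripper is mounted at the origin on the work surface. World frame = base frame: x ahead of the robot, y to its left, z up, the work surface at z = 0. Lengths are in mm, angles in rad, forces in N, time in s.
With the tool pointing down it reaches from about 300 to 775 mm from the base axis. Payload 14.6 kg.
Tool frame: the origin (TCP) lies between the finger pads; the fingertips stand 25 mm ahead of it and the grasp point (between the pads) lies 6 mm ahead of it; z points along the fingers, y is the line along which they close (so a half turn about z gives the same grasp; the last joint's range is limited). The gripper opens to 94 mm and grips with 3 to 60 N. Pads are 16 mm wide; open, the fingers measure 119 mm over their backs; the gripper's body (75 mm by 177 mm) begins 78 mm behind the grasp point.
Start: joints at [-0.067, 0.3, 1.521, -0, 1.321, -0.067], TCP at [549.99, -0.002, 230.446] pointing down, gripper open.
Joint ranges: [-3.03, 3.03], [-0.79, 2.21], [0.23, 2.52], [-1.04, 4.18], [0, 3.07], [-2.55, 2.55]. Speed limits (rad/s): [2.22, 2.22, 2.57, 3.14, 3.14, 3.14].

### API

Orientations are given as [roll, pitch, yaw] about the fixed x, y, z axes, in that order (R = Rz(yaw) Ry(pitch) Rx(roll)).
In Python, from cell import manip gives the robot as it stands. The module is installed in compiled form; this text tells all that it offers.
- The arm moves only by the tool step_arm, never from a script. Its argument "series" is one flat list of numbers, 5 for each row, row after row: the shift along the world's x, y, z in mm, then the turn about the world's z in rad, then the closure, from 0 (fully open) to 1 (shut). In form: [dx, dy, dz, spin, jaw, dx, dy, dz, spin, jaw, ...]. A call has 1 to 20 rows; each row shifts and turns the commanded pose from where the row before left it; what a row does not reach is not made up. A row lasts 1/8 s, in which the tool goes at most 62.5 mm and 10.7 degrees, less where a joint would pass 70% of its speed; a pose out of reach is approached as far as the arm can. A call is refused whole if a number of a shift passes 62.5 or a number of a turn 0.188, either way. A call with a gripper value outside its range is refused whole. The fingers move at their own pace and stop on an object; "squeeze" is the grip in N (left out, the last holds). Time passes only in rows, so rows that do not move let the fingers close. It gives the time, the measured TCP pose, the force, the opening and the grip force at its end, in the units of the state.
- manip.read_state(): the state, without advancing time (a new reading comes with each control period).
- manip.camera(name): name is "scene" or "side" or "wrist"; returns (picture, depth): 480x640x3 uint8, blue, green, red; 480x640 float32, mm along the optical axis (not along the pixel's ray), 0 where there is no reading.
- manip.camera_info(name): a dict with "fovy" (degrees; the focal length in pixels is half the picture's height over the tangent of half this angle, whatever the lens; pixels are square), "cx", "cy" (the principal point, pixels), "eye" and "orientation" of the camera in the world. Camera axes: x right, y down, z forward; pixel columns grow to the right and rows downward; lengths in mm; the calibration is good to about 2 mm. A picture is of the moment at which its call begins: read the wrist's pose just before it. camera_info takes no time and is no camera call; for the wrist camera it gives the pose at the moment of the call.
- manip.sign_off(): hands the job in; it is judged then, once.
The state is a dict: "clock": time; "joints": joint angles; "qd": joint speeds; "effort": joint torques, N m; "eef_pos": TCP position; "eef_rot": TCP orientation; "wrist_force": force on the tool from outside, world axes, zero at the start; "moment": the same for the moment, N m; "finger_gap": finger opening in mm; "finger_force": force on a finger pad.
Only numpy, scipy, OpenCV 4.12 (cv2) and the standard library are available. Lean on these libraries where they do the work, as an engineer would, in place of code of your own. Each camera call takes 0.05 s, during which the arm holds its last target. There are 200 camera calls.

## Working session

There is one attempt and no reset: what is moved stays moved. The work goes in short steps, Python scripts to look and compute and a tool call to move; the robot and the scene stay as the last step left them, time stands still between calls to the robot, and variables do not carry over. Pictures are saved under pics/ and viewed, at most 10 in all, crops included, and the job is handed in when it is done.

Besides the shell and the picture viewer there is one more tool, called as name(argument=value, ...), one argument or row to a line, values as JSON. step_arm: Moves the arm, as the interface text tells. Its arguments: {"type":"object","properties":{"series":{"type":"array"},"squeeze":{"type":"number"}},"required":["series"]}

```bash
mkdir -p pics
cat > h.py <<'E'
from cell import manip
import numpy as np, cv2
def R_(o):
    o=np.array(o,float)
    if o.shape==(3,3): return o
    from scipy.spatial.transform import Rotation as R
    return R.from_euler('xyz',o).as_matrix() if o.size==3 else R.from_quat(o).as_matrix()
def grab(n,fn=None):
    i=manip.camera_info(n); p,d=manip.camera(n)
    if fn: cv2.imwrite('pics/'+fn,p)
    return i,p,d
def world(i,u,v,d):
    f=240/np.tan(np.radians(i['fovy'])/2)
    c=np.stack([(u-i['cx'])/f*d,(v-i['cy'])/f*d,d+0*u],-1)
    return c@R_(i['orientation']).T+np.array(i['eye'])
def plane(i,u,v,z):
    u=np.asarray(u,float);v=np.asarray(v,float)
    a=world(i,u,v,np.ones_like(u))-np.array(i['eye'])
    return np.array(i['eye'])+a*((z-i['eye'][2])/a[...,2])[...,None]
E
python3 - <<'E'
from h import *
ims=[]
for n in ("scene","side","wrist"):
    i,p,d=grab(n,n+'0.png'); print(n,i); np.savez(n+'0.npz',d=d)
    ims.append(p)
    v,u=np.mgrid[0:480,0:640]; w=world(i,u,v,d); m=(d>0)&(abs(w[...,2]-240)<6)
    if m.sum(): print(m.sum(), w[m].min(0),w[m].max(0), cv2.minAreaRect(w[m][:,:2].astype(np.float32)))
print(manip.read_state())
E
```

```text
scene {'fovy': 57.47656960816088, 'cx': 314.6907959054163, 'cy': 240.6069073434088, 'eye': array([1198.16265775, -386.03682665,  855.73118212]), 'orientation': array([-2.33170195, -0.01165986,  0.98125051])}
6167 [-1286.04731165  -375.06521406   234.01740961] [ 855.20603214 1172.4358578   245.99226813] ((-228.5316162109375, 401.5540466308594), (2184.8369140625, 1450.473388671875), 2.7690200805664062)
side {'fovy': 42.647636934095644, 'cx': 310.6975774762041, 'cy': 238.77489661907686, 'eye': array([-178.93616393, 1218.16425528, 1120.1211641 ]), 'orientation': array([-2.15621538, -0.0130474 , -2.55361311])}
4013 [  -71.53526516 -2440.90477752   234.00366051] [1862.3961919   623.15385417  245.99869823] ((899.8030395507812, -909.9547119140625), (1923.90625, 3067.5107421875), 0.6318329572677612)
wrist {'fovy': 62.67842538378763, 'cx': 320.21778947320183, 'cy': 247.7407831928428, 'eye': array([550.25442502,  71.55704825, 384.39810112]), 'orientation': array([ 2.88778836e+00,  5.17804423e-04, -1.29060050e-04])}
17935 [489.50741265 -77.64167022 234.00217916] [631.14334853   9.3058371  245.99991744] ((557.2774658203125, -29.551471710205078), (142.05880737304688, 86.26177978515625), 4.0926194190979)
{'clock': 0.15, 'joints': array([-6.65998188e-02,  3.00348735e-01,  1.52140217e+00,  2.08226430e-05,
        1.32069608e+00, -6.66055956e-02]), 'qd': array([ 0.00093546, -0.002032  ,  0.00014664, -0.00161116,  0.00024482,
        0.00077612]), 'effort': array([-2.50185103e-04, -5.31960297e+01, -3.52822959e+01,  7.07691838e-02,
        2.35654798e-02, -3.66386917e-05]), 'eef_pos': array([5.49836744e+02, 1.30218034e-02, 2.30029131e+02]), 'eef_rot': array([-3.14074156e+00, -7.69867058e-05,  1.57079691e+00]), 'wrist_force': array([-0.08976148,  0.69390994,  0.11334916]), 'moment': array([-0.02816342, -0.02069128,  0.00556669]), 'finger_force': 0.0, 'finger_gap': 94.21134629364889}
```

View pics/scene0.png

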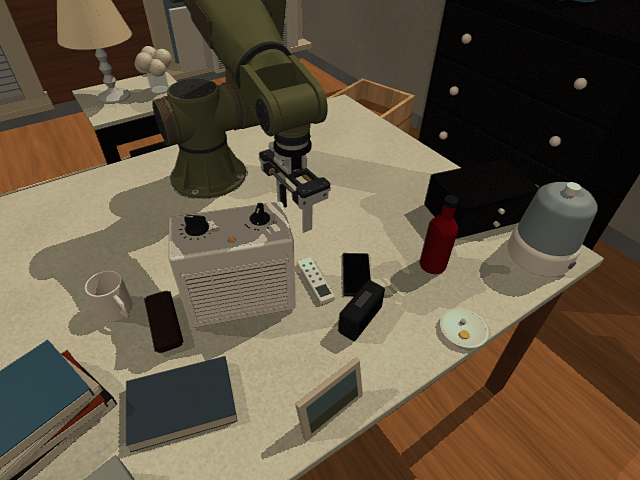

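The scene picture shows the heater with the thermostat at about (196,224), the selector at (262,214) and the lamp at (232,239). The gripper stands just behind the heater.

Run:
```python
from h import *
i=manip.camera_info('scene'); p=cv2.imread('pics/scene0.png')
for n,u,v,z in (('th',196,224,255),('sel',262,214,255),('lamp',232,239,240)): print(n,plane(i,u,v,z))
c=cv2.resize(p[190:260,155:305],None,fx=5,fy=5,interpolation=cv2.INTER_CUBIC); 
w=cv2.imread('pics/wrist0.png')
cv2.imwrite('pics/a.png',np.vstack([cv2.resize(c,(533,249)),cv2.resize(w,(533,350))[:]]))
d=np.load('scene0.npz')['d'];v,u=np.mgrid[0:480,0:640];w=world(i,u,v,d)
m=(d>0)&(abs(w[...,2]-240)<6)&(u>160)&(u<300)&(v>195)&(v<275)
q=w[m];print(m.sum(),cv2.minAreaRect(q[:,:2].astype(np.float32)),q.mean(0))
```

```text
th [ 502.64153713 -207.03003171  255.        ]
sel [548.55197299 -77.59363215 255.        ]
lamp [ 568.51638624 -159.35248145  240.        ]
4685 ((527.154052734375, -139.18605041503906), (261.30126953125, 157.26014709472656), 69.99271392822266) [ 545.70351886 -153.96176878  241.20850587]
```

View pics/a.png

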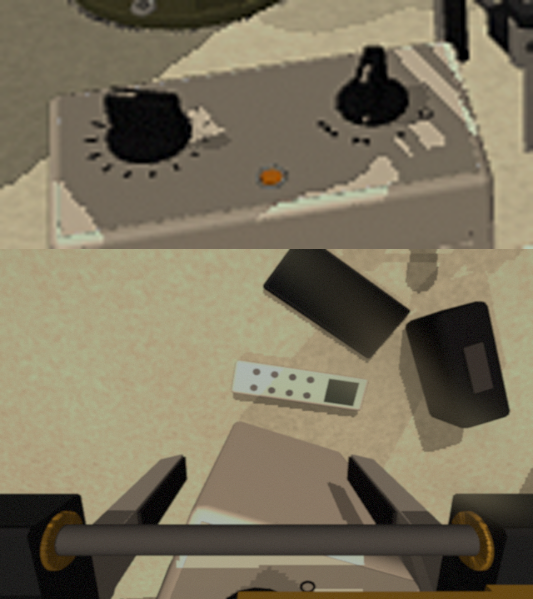

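The crop shows both knob wings and the lit amber lamp. Points cast on the top plane give a heater yaw of about -20°. I'll go above it for a close look.

step_arm(
  series=[0, 0, 60, 0, 0, 0, -20, 60, 0, 0, -10, -55, 50, 0, 0, -10, -55, 0, 0, 0, 0, 0, 0, 0, 0, 0, 0, 0, 0, 0],
)

```text
clock: 0.9
eef_pos: [531.7, -120.3, 391.1]
eef_rot: [-3.141, -0.0, 1.57]
wrist_force: [-0.3, -0.0, 0.2]
finger_gap: 94.0
finger_force: 0.0
```

Run:
```python
from h import *
i,p,d=grab('wrist','w1.png'); np.savez('w1.npz',d=d,**{k:i[k] for k in i})
s=manip.read_state();print(s['clock'],s['eef_pos'],s['eef_rot'],s['joints'])
```

```text
0.95 [ 531.77859774 -119.87040811  391.11016919] [-3.14106030e+00 -3.58467966e-04  1.57140031e+00] [-2.88986624e-01  2.25088124e-01  1.25001212e+00  1.92413298e-04
  1.66710497e+00 -2.89572263e-01]
```

View pics/w1.png

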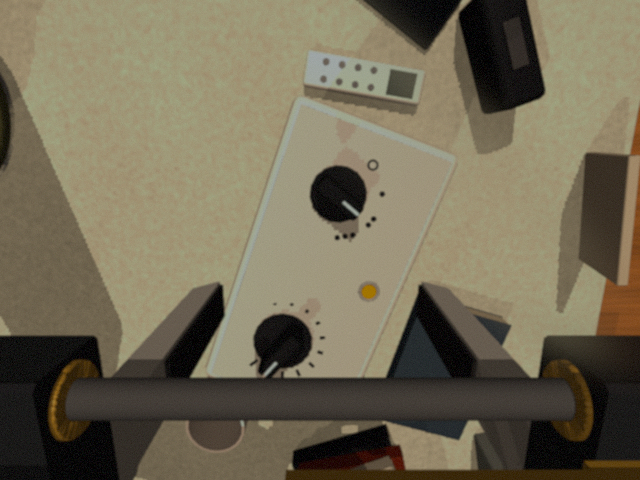

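The wrist picture shows the selector at (338,193), its white line pointing at two dots (371,221). The thermostat is at (283,341), pointing lower left to (265,372), and the lamp is lit at (368,291).

Run:
```python
from h import *
i=dict(np.load('w1.npz')); d=i['d']; p=cv2.imread('pics/w1.png')
i={k:(v if v.ndim else float(v)) for k,v in i.items()}
v,u=np.mgrid[0:480,0:640]; w=world(i,u,v,d)
lamp=plane(i,368,291,241); print('lamp',lamp)
for n,c in (('sel',(338,193)),('th',(283,341))):
    near=(np.hypot(u-c[0],v-c[1])<33)&(v<376)
    top=near&(w[...,2]>264)&(w[...,2]<280)
    q=w[top]; r=cv2.minAreaRect(q[:,:2].astype(np.float32)); print(n,'wing',top.sum(),q.mean(0),r)
    dark=(near&(p.max(2)<50)).astype(np.uint8); cn=max(cv2.findContours(dark,0,1)[0],key=cv2.contourArea)
    (x,y),rad=cv2.minEnclosingCircle(cn); print(' skirt',plane(i,x,y,245),rad)
    wh=near&(p.min(2)>105)&(np.hypot(u-c[0]-10*(n=='sel'),v-c[1]-15)<25); wh&=top
    if wh.sum()>3:
        W=plane(i,u[wh],v[wh],272)[:,:2]; vx=cv2.fitLine(W.astype(np.float32),2,0,.01,.01).ravel(); print(' line',wh.sum(),W.mean(0),np.degrees(np.arctan2(vx[1],vx[0])))
m=(d>0)&(abs(w[...,2]-240)<5)&(u>180)&(u<470)&(v>80)&(v<380)
print(w[m][:,2].mean(),cv2.minAreaRect(w[m][:,:2].astype(np.float32)))
```

```text
lamp [ 571.25877034 -164.46832312  241.        ]
sel wing 961 [545.39821882 -83.81413361 271.78990205] ((545.517822265625, -84.32728576660156), (13.089372634887695, 35.82057189941406), 49.7598876953125)
 skirt [546.16590445 -84.72458168 245.        ] 28.471223831176758
 line 67 [553.47833749 -91.37606355] -40.45342
th wing 811 [ 502.50500475 -203.68215616  271.11507678] ((501.68597412109375, -206.47129821777344), (38.32521057128906, 13.609354972839355), 49.08950424194336)
 skirt [ 499.61164391 -210.21434218  245.        ] 29.73370361328125
 line 32 [ 494.58599487 -214.87894331] 48.288055
240.68468888086622 ((534.2633666992188, -149.58815002441406), (247.73838806152344, 133.9656982421875), 69.89582824707031)
```

The measurements agree: the knobs are 132 mm apart at yaw -20° and the wings are the right size. The selector is at (545.6,-84.4) with its wing at -40.3°, and the thermostat is at (500.3,-208.3) with its wing at 48.7°, about 4.04 rad. I'll start with the selector.

step_arm(
  series=[7, 17, -12, 0.174, 0.2, 7, 18, -12, 0.174, 0.4, 0, 0, -12, 0.173, 0.5, 0, 0, -12, 0.173, 0.5, 0, 0, -12, 0.173, 0.5, 0, 0, 0, 0, 0.5, 0, 0, 0, 0, 0.5],
  squeeze=25,
)

```text
clock: 1.82
eef_pos: [545.8, -85.0, 331.9]
eef_rot: [3.141, 0.0, 2.435]
wrist_force: [0.8, -0.4, 1.0]
finger_gap: 46.8
finger_force: 0.0
```

step_arm(
  series=[0, 0.5, -20, 0, 0.5, 0, 0, -20, 0, 0.5, 0, 0, -10, 0, 0.5, 0, 0, -8, 0, 0.5, 0, 0, 0, 0, 0.5, 0, 0, 0, 0, 0.7, 0, 0, 0, 0, 1, 0, 0, 0, 0, 1, 0, 0, 0, 0, 1, 0, 0, 0, 0, 1],
)

```text
clock: 3.08
eef_pos: [546.2, -84.5, 273.6]
eef_rot: [3.14, 0.001, 2.438]
wrist_force: [4.1, 3.5, -0.8]
finger_gap: 12.9
finger_force: 25.0
```

Gripped at the 13 mm wing. I'll turn it 40° anticlockwise, release and rise.

step_arm(
  series=[0, 0, 0, 0.1, 1, 0, 0, 0, 0.1, 1, 0, 0, 0, 0.1, 1, 0, 0, 0, 0.1, 1, 0, 0, 0, 0.1, 1, 0, 0, 0, 0.1, 1, 0, 0, 0, 0.1, 1, 0, 0, 0, 0, 1, 0, 0, 0, 0, 1],
)

```text
clock: 4.2
eef_pos: [546.5, -83.6, 273.6]
eef_rot: [3.139, 0.002, 3.139]
wrist_force: [7.1, 10.7, -0.6]
finger_gap: 13.2
finger_force: 25.0
```

```bash
python3 -c "
from h import *
s=manip.read_state();print(s['clock'],s['eef_rot'],s['moment'],s['wrist_force'],s['finger_gap'])"
```

```text
4.2 [3.13902714e+00 2.33797527e-03 3.13889626e+00] [ 1.96906517 -1.35772919  0.04680635] [ 7.10738263 10.74359018 -0.64047606] 13.172478967998286
```

step_arm(
  series=[0, 0, 0, 0, 0.5, 0, 0, 0, 0, 0.5, 0, 0, 0, 0, 0.5, 0, 0, 20, 0, 0.5, 0, 0, 40, -0.176, 0.5, 0, 0, 20, -0.176, 0.5, -11, -31, 0, -0.176, 0.5, -11, -31, 0, -0.176, 0.5, -12, -31, 0, -0.176, 0.5, -12, -31, 0, -0.176, 0.5, 0, 0, 0, -0.176, 0.5, 0, 0, 0, -0.176, 0.5, 0, 0, 0, -0.176, 0.5, 0, 0, 0, -0.176, 0.5, 0, 0, 0, -0.176, 0.5, 0, 0, 0, -0.176, 0.5, 0, 0, 0, -0.177, 0.5, 0, 0, 0, 0, 0.5],
)

```text
clock: 6.45
eef_pos: [499.6, -209.2, 353.4]
eef_rot: [-3.142, 0.0, 0.85]
wrist_force: [0.1, -0.5, 0.2]
finger_gap: 47.0
finger_force: 0.0
```

Run:
```python
from h import *
i,p,d=grab('wrist','w2.png'); s=manip.read_state(); print(s['clock'],s['eef_pos'],s['eef_rot'],s['moment'])
v,u=np.mgrid[0:480,0:640]; w=world(i,u,v,d)
for c in ((545.6,-84.4),(500.5,-208.2)):
    m=(np.hypot(w[...,0]-c[0],w[...,1]-c[1])<27)&(w[...,2]>264)&(w[...,2]<280)
    if m.sum()>50: print(m.sum(),cv2.minAreaRect(w[m][:,:2].astype(np.float32)))
```

```text
6.5 [ 499.60420611 -209.17697086  353.41966858] [-3.14157099e+00  3.99338893e-05  8.52626778e-01] [-0.04538315  0.06111367 -0.00705312]
1830 ((545.6325073242188, -84.89698791503906), (35.95969009399414, 13.634756088256836), 1.135598063468933)
1305 ((500.64154052734375, -208.33517456054688), (41.65412902832031, 12.521917343139648), 48.463958740234375)
```

View pics/w2.png

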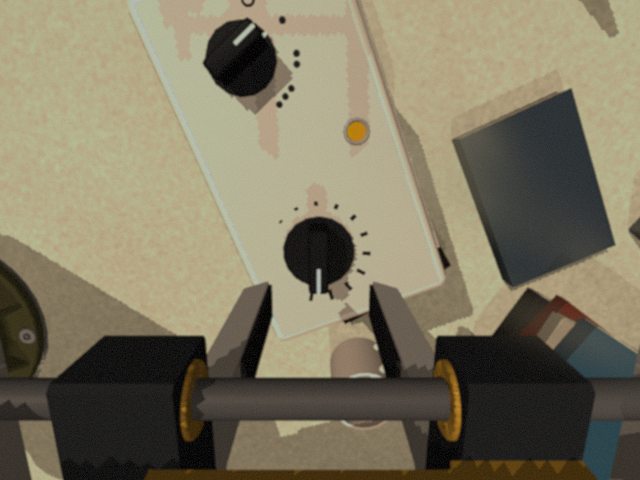

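The selector wing now stands at about 1°, pointing at the single dot, as it should. The thermostat is confirmed at (500.6,-208.3), and the lamp at (357,131) is lit.

step_arm(
  series=[1, 1, -25, 0, 0.5, 0, 0, -25, 0, 0.5, 0, 0, -20, 0, 0.5, 0, 0, -9.5, 0, 0.5, 0, 0, 0, 0, 0.5, 0, 0, 0, 0, 0.7, 0, 0, 0, 0, 1, 0, 0, 0, 0, 1, 0, 0, 0, 0, 1, 0, 0, 0, 0, 1],
)

```text
clock: 7.75
eef_pos: [499.9, -207.3, 274.1]
eef_rot: [-3.139, 0.0, 0.849]
wrist_force: [-9.6, 7.0, 5.5]
finger_gap: 12.8
finger_force: 25.0
```

```bash
cat > m.py <<'E'
from h import *
i,p,d=grab('wrist'); s=manip.read_state()
r=np.array(s['eef_pos'])
c=world(i,np.array(0.),np.array(0.),np.array(0.))
L=(np.array([571.6,-163.6,241.])-i['eye'])@R_(i['orientation']); f=240/np.tan(np.radians(i['fovy'])/2)
u,v=int(i['cx']+f*L[0]/L[2]),int(i['cy']+f*L[1]/L[2])
k=p[max(v-8,0):v+9,max(u-8,0):u+9].reshape(-1,3).astype(int) if 0<=u<640 and 0<=v<480 else np.zeros((1,3),int)
# moment about the vertical through the TCP as given, with forces
print('t',s['clock'],'yaw',round(s['eef_rot'][2],4),'m',np.round(s['moment'],3),'F',np.round(s['wrist_force'],1),'j6',round(s['effort'][5],3),'lamp',(u,v),'amber max',(k[:,2]-k[:,0]).max(),'n',((k[:,2]-k[:,0])>100).sum())
E
python3 m.py
```

```text
t 7.8 yaw 0.849 m [ 1.283  1.816 -0.063] F [-8.9  7.5  5.5] j6 -0.056 lamp (372, 127) amber max 177 n 288
```

step_arm(
  series=[-0.7, 0.8, 0, 0, 1, 0, 0, 0, 0.09, 1, 0, 0, 0, 0.09, 1, 0, 0, 0, 0.09, 1, 0, 0, 0, 0.09, 1, 0, 0, 0, 0.04, 1, 0, 0, 0, 0.02, 1, 0, 0, 0, 0.02, 1],
)

```text
clock: 8.8
eef_pos: [499.7, -207.2, 274.1]
eef_rot: [-3.141, -0.0, 1.289]
wrist_force: [-5.8, 3.2, 3.1]
finger_gap: 12.7
finger_force: 25.0
```

```bash
python3 m.py
```

```text
t 8.85 yaw 1.29 m [ 0.419  1.004 -0.084] F [-5.2  2.8  4.4] j6 0.112 lamp (440, 167) amber max 125 n 286
```

Drag shows up as a moment of about -0.085 Nm. From here I'll take small steps and watch the moment and the lamp.

step_arm(
  series=[0, 0, 0, 0.02, 1, 0, 0, 0, 0.02, 1, 0, 0, 0, 0.02, 1, 0, 0, 0, 0.02, 1],
)

```text
clock: 9.35
eef_pos: [499.7, -207.2, 274.1]
eef_rot: [-3.141, -0.0, 1.369]
wrist_force: [-5.3, 2.5, 3.8]
finger_gap: 12.9
finger_force: 25.0
```

```bash
python3 m.py
```

```text
t 9.4 yaw 1.3701 m [ 0.382  0.991 -0.077] F [-4.8  2.3  4.1] j6 0.114 lamp (450, 177) amber max 118 n 283
```

step_arm(
  series=[0, 0, 0, 0.02, 1, 0, 0, 0, 0.02, 1, 0, 0, 0, 0.02, 1, 0, 0, 0, 0.02, 1],
)

```text
clock: 9.9
eef_pos: [499.7, -207.2, 274.1]
eef_rot: [-3.141, -0.0, 1.449]
wrist_force: [-4.9, 2.1, 4.7]
finger_gap: 12.6
finger_force: 25.0
```

```bash
python3 m.py
```

```text
t 9.95 yaw 1.4501 m [ 0.472  1.031 -0.063] F [-6.   2.8  4.3] j6 0.114 lamp (458, 188) amber max 118 n 283
```

step_arm(
  series=[0, 0, 0, 0.02, 1, 0, 0, 0, 0.02, 1, 0, 0, 0, 0.02, 1, 0, 0, 0, 0.02, 1],
)

```text
clock: 10.45
eef_pos: [499.7, -207.2, 274.1]
eef_rot: [-3.141, -0.0, 1.529]
wrist_force: [-5.1, 2.9, 4.3]
finger_gap: 12.5
finger_force: 25.0
```

```bash
python3 m.py
```

```text
t 10.5 yaw 1.5301 m [ 0.43   1.092 -0.133] F [-5.8  2.1  4.6] j6 0.114 lamp (466, 199) amber max 125 n 280
```

step_arm(
  series=[0, 0, 0, 0.02, 1, 0, 0, 0, 0.02, 1, 0, 0, 0, 0.02, 1, 0, 0, 0, 0.02, 1],
)

```text
clock: 11.0
eef_pos: [499.6, -207.2, 274.1]
eef_rot: [-3.141, -0.0, 1.609]
wrist_force: [-5.4, 2.3, 4.1]
finger_gap: 12.8
finger_force: 25.0
```

```bash
python3 m.py
```

```text
t 11.05 yaw 1.6101 m [ 0.415  1.045 -0.103] F [-4.9  1.6  4.6] j6 0.114 lamp (472, 211) amber max 139 n 279
```

j6 effort is a clean signal (0.114 of drag), so I'll continue.

step_arm(
  series=[0, 0, 0, 0.02, 1, 0, 0, 0, 0.02, 1, 0, 0, 0, 0.02, 1, 0, 0, 0, 0.02, 1],
)

```text
clock: 11.55
eef_pos: [499.7, -207.2, 274.1]
eef_rot: [-3.141, -0.0, 1.689]
wrist_force: [-5.9, 2.4, 5.2]
finger_gap: 12.5
finger_force: 25.0
```

```bash
python3 m.py
```

```text
t 11.6 yaw 1.69 m [ 0.455  1.11  -0.096] F [-6.3  2.   4.2] j6 0.114 lamp (477, 223) amber max 167 n 277
```

step_arm(
  series=[0, 0, 0, 0.02, 1, 0, 0, 0, 0.02, 1, 0, 0, 0, 0.02, 1, 0, 0, 0, 0.02, 1],
)

```text
clock: 12.1
eef_pos: [499.6, -207.2, 274.1]
eef_rot: [-3.141, -0.0, 1.769]
wrist_force: [-5.3, 2.8, 3.8]
finger_gap: 12.9
finger_force: 25.0
```

```bash
python3 m.py
```

```text
t 12.15 yaw 1.7701 m [ 0.492  1.094 -0.081] F [-5.6  1.7  4.6] j6 0.114 lamp (482, 236) amber max 178 n 284
```

step_arm(
  series=[0, 0, 0, 0.02, 1, 0, 0, 0, 0.02, 1, 0, 0, 0, 0.02, 1, 0, 0, 0, 0.02, 1],
)

```text
clock: 12.65
eef_pos: [499.6, -207.2, 274.1]
eef_rot: [-3.141, -0.0, 1.849]
wrist_force: [-5.9, 1.5, 4.1]
finger_gap: 13.2
finger_force: 25.0
```

```bash
python3 m.py
```

```text
t 12.7 yaw 1.85 m [ 0.438  1.096 -0.096] F [-5.4  3.1  3.3] j6 0.114 lamp (485, 249) amber max 180 n 285
```

step_arm(
  series=[0, 0, 0, 0.02, 1, 0, 0, 0, 0.02, 1, 0, 0, 0, 0.02, 1, 0, 0, 0, 0.02, 1],
)

```text
clock: 13.2
eef_pos: [499.6, -207.2, 274.1]
eef_rot: [-3.141, -0.001, 1.929]
wrist_force: [-5.6, 2.8, 3.8]
finger_gap: 13.1
finger_force: 25.0
```

```bash
python3 m.py
```

```text
t 13.25 yaw 1.93 m [ 0.465  1.138 -0.107] F [-6.6  2.6  4.8] j6 0.114 lamp (487, 261) amber max 182 n 280
```

step_arm(
  series=[0, 0, 0, 0.02, 1, 0, 0, 0, 0.02, 1, 0, 0, 0, 0.02, 1, 0, 0, 0, 0.02, 1],
)

```text
clock: 13.75
eef_pos: [499.6, -207.2, 274.1]
eef_rot: [-3.141, -0.001, 2.009]
wrist_force: [-5.9, 1.5, 5.3]
finger_gap: 12.5
finger_force: 25.0
```

```bash
python3 m.py
```

```text
t 13.8 yaw 2.01 m [ 0.45   1.162 -0.069] F [-5.6  2.3  3.8] j6 0.114 lamp (487, 274) amber max 180 n 280
```

step_arm(
  series=[0, 0, 0, 0.02, 1, 0, 0, 0, 0.02, 1, 0, 0, 0, 0.02, 1, 0, 0, 0, 0.02, 1],
)

```text
clock: 14.3
eef_pos: [499.6, -207.2, 274.1]
eef_rot: [-3.141, -0.001, 2.089]
wrist_force: [-6.2, 2.0, 3.7]
finger_gap: 12.8
finger_force: 25.0
```

```bash
python3 m.py
```

```text
t 14.35 yaw 2.09 m [ 0.569  1.136 -0.057] F [-7.2  1.4  4.4] j6 0.11 lamp (487, 287) amber max 179 n 281
```

step_arm(
  series=[0, 0, 0, 0.02, 1, 0, 0, 0, 0.02, 1, 0, 0, 0, 0.02, 1],
)

```text
clock: 14.72
eef_pos: [499.6, -207.2, 274.1]
eef_rot: [-3.141, -0.001, 2.149]
wrist_force: [-7.0, 2.2, 3.6]
finger_gap: 12.7
finger_force: 25.0
```

```bash
python3 m.py
```

```text
t 14.775 yaw 2.15 m [ 0.495  1.097 -0.027] F [-7.4  1.8  5.4] j6 0.127 lamp (486, 296) amber max 176 n 276
```

step_arm(
  series=[0, 0, 0, 0.02, 1, 0, 0, 0, 0.02, 1, 0, 0, 0, 0.02, 1],
)

```text
clock: 15.15
eef_pos: [499.6, -207.2, 274.1]
eef_rot: [-3.141, -0.001, 2.209]
wrist_force: [-6.6, 1.4, 4.8]
finger_gap: 13.2
finger_force: 25.0
```

```bash
python3 m.py
```

```text
t 15.2 yaw 2.2102 m [0.469 1.063 0.14 ] F [-6.3  1.3  4.7] j6 0.289 lamp (484, 306) amber max 29 n 0
```

The moment flipped to +0.14 Nm (the knob pulls ahead) and the lamp went dark, so the click is close.

step_arm(
  series=[0, 0, 0, 0.02, 1, 0, 0, 0, 0.02, 1],
)

```text
clock: 15.45
eef_pos: [499.6, -207.2, 274.1]
eef_rot: [-3.141, -0.001, 2.249]
wrist_force: [-7.7, 2.5, 4.0]
finger_gap: 12.5
finger_force: 25.0
```

```bash
python3 m.py
```

```text
t 15.5 yaw 2.2503 m [0.488 1.147 0.094] F [-6.3  2.1  3.7] j6 0.323 lamp (483, 312) amber max 28 n 0
```

step_arm(
  series=[0, 0, 0, 0.02, 1, 0, 0, 0, 0.02, 1],
)

```text
clock: 15.75
eef_pos: [499.6, -207.2, 274.1]
eef_rot: [-3.141, -0.001, 2.289]
wrist_force: [-7.2, 2.9, 4.5]
finger_gap: 13.2
finger_force: 25.0
```

```bash
python3 m.py
```

```text
t 15.8 yaw 2.2903 m [0.5   1.067 0.097] F [-6.8  2.2  3.7] j6 0.289 lamp (482, 318) amber max 29 n 0
```

step_arm(
  series=[0, 0, 0, 0.02, 1, 0, 0, 0, 0.01, 1],
)

```text
clock: 16.05
eef_pos: [499.6, -207.2, 274.1]
eef_rot: [-3.141, -0.001, 2.319]
wrist_force: [-6.8, 2.1, 4.5]
finger_gap: 13.0
finger_force: 25.0
```

```bash
python3 m.py
```

```text
t 16.1 yaw 2.3193 m [ 0.506  1.11  -0.041] F [-6.4  2.2  4.6] j6 0.033 lamp (480, 322) amber max 29 n 0
```

The balance has just been passed, so the knob is in the click (within about 0.03 rad). I'll release, rise and verify.

step_arm(
  series=[0, 0, 0, 0, 0.6, 0, 0, 0, 0, 0.5, 0, 0, 0, 0, 0.5, 0, 0, 0, 0, 0.5, 0, 0, 20, 0, 0.5, 0, 0, 40, 0, 0.5, 0, 0, 40, -0.1, 0.5, 0, 30, 20, -0.18, 0.5, 0, 30, 0, -0.18, 0.5, 0, 30, 0, -0.18, 0.5, 0, 0, 0, -0.18, 0.5, 0, 0, 0, 0, 0.5, 0, 0, 0, 0, 0.5],
)

```text
clock: 17.73
eef_pos: [500.0, -117.5, 393.9]
eef_rot: [-3.142, -0.0, 1.503]
wrist_force: [-0.5, 0.3, -0.7]
finger_gap: 47.0
finger_force: 0.0
```

Run:
```python
from h import *
i,p,d=grab('wrist','w3.png'); s=manip.read_state(); print(s['clock'],s['eef_pos'],s['eef_rot'])
v,u=np.mgrid[0:480,0:640]; w=world(i,u,v,d)
for c in ((545.6,-84.4),(500.5,-208.2)):
    m=(np.hypot(w[...,0]-c[0],w[...,1]-c[1])<27)&(w[...,2]>264)&(w[...,2]<280)
    if m.sum()>50: print(m.sum(),cv2.minAreaRect(w[m][:,:2].astype(np.float32)))
r=np.hypot(w[...,0]-571.6,w[...,1]+163.6)
for a,b in ((0,4),(4,6),(6,9),(10,16)):
    m=(r>=a)&(r<b)&(d>0); print(a,b,m.sum(),w[m][:,2].mean())
```

```text
17.775 [ 499.9649682  -117.61278585  393.83203522] [-3.14148319e+00 -1.23449271e-05  1.50169218e+00]
981 ((545.6549072265625, -84.49524688720703), (13.352127075195312, 36.07255554199219), 89.93241882324219)
930 ((500.3839111328125, -207.6478729248047), (13.33215045928955, 42.015228271484375), 42.23261642456055)
0 4 69 241.0803533323032
4 6 77 241.2188326536369
6 9 212 241.75645117388243
10 16 541 240.85506092036943
```

View pics/w3.png

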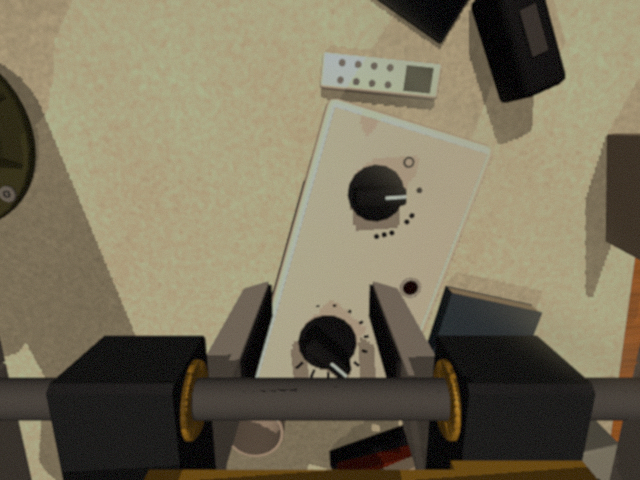

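The selector is at the single dot. The lamp at (410,287) is a black hole. I'll compare the lamp depth with the lit picture.

Run:
```python
from h import *
i=dict(np.load('w1.npz')); d=i['d']; i={k:(v if v.ndim else float(v)) for k,v in i.items()}
v,u=np.mgrid[0:480,0:640]
def rep(i,d,p):
    w=world(i,u,v,d); r=np.hypot(w[...,0]-571.6,w[...,1]+163.9)
    for a,b in ((0,3),(3,6),(6,9),(10,16)):
        m=(r>=a)&(r<b)&(d>0); print(a,b,m.sum(),np.percentile(w[m][:,2],[5,50,95]).round(2),p[m].mean(0).round())
rep(i,d,cv2.imread('pics/w1.png'))
for _ in range(2):
    j,p,d2=grab('wrist'); rep(j,d2,p)
```

```text
0 3 39 [241.01 241.89 242.71] [  0. 116. 161.]
3 6 120 [240.91 242.   243.16] [ 13. 113. 155.]
6 9 199 [240.24 241.97 243.26] [ 94. 118. 133.]
10 16 685 [239.79 240.81 242.05] [124. 149. 159.]
0 3 39 [240.2  241.27 242.27] [ 5.  6. 21.]
3 6 110 [239.72 241.07 242.36] [20. 24. 36.]
6 9 206 [240.11 241.98 243.27] [101. 119. 131.]
10 16 542 [239.79 240.86 242.11] [134. 160. 172.]
0 3 40 [239.92 241.14 242.16] [ 4.  5. 21.]
3 6 111 [240.11 241.12 242.06] [20. 25. 37.]
6 9 202 [240.15 241.9  243.29] [101. 119. 130.]
10 16 543 [239.74 240.87 241.98] [134. 160. 172.]
```

```bash
python3 -c "
from cell import manip
print(manip.sign_off())"
```

```text
the job is handed in; nothing more can be done
None
```

The job is handed in: the heat selector rests at the single dot and the thermostat at its click, with the pilot lamp dark; the camera could not confirm how far the lens sank, so the click rests on the felt torque (pull ahead, then balance), and nothing else was touched.

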